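# Load a burner ring into an inclined fixture and swing the clip over it

### The job

Pick up the grey steel ring from the table and lay it flat into the round cavity of the inclined blue fixture plate, fully home on the cavity floor, without dropping or tossing it. Then swing the steel clip by its red post fully over the ring's rim so that it points across the ring towards the cavity's centre, and let go. Leave the black tape roll and the two small brass nozzles where they are.

Things in the scene. Friction and masses are not known exactly. Their poses are not given: they have to be found in the camera images.
- ring: Loose grey steel flame retention ring, lying flat: outer diameter 62 mm, hole about 34 mm wide, 9 mm thick, about 60 g. Origin at the centre of its underside, z along its axis (up). Both faces and all directions round its axis are alike.
- fixture: Fixed fixture that carries the sloping blue die plate. Origin on the table under the cavity's centre; z up. Steel foot 150 x 130 x 8 mm. The blue plate slopes 25 degrees, rising along the fixture's +x; in the plate's frame (nest) it covers x -60 to +85 mm, y -65 to +65 mm, 10 mm thick, its top face level with the cavity floor. Its high edge is 101 mm above the table.
- nest: Round cavity in the blue plate, 66 mm wide. Origin: centre of its floor, 65 mm above the table; z square out of the plate (25 degrees from vertical), x up the slope, y level. Its wall is two aluminium arcs 7 mm high, chamfered inside, radius 33 to 47 mm, each 50 degrees to either side of +x and of -x. At +y and -y are open notches 42 mm wide, down to the floor, for the fingers.
- clip (a joint): Swing of the flat steel clip, axis = nest z at nest x = 64, y = 0 mm. 0: points along nest +y, clear (starts near here); growing values swing it to the cavity; 1.57: points along nest -x, over the ring. Stops -0.2 and 1.75. Stays where left; about 1 N moves the post. Arm 12 x 3 mm, reaches 52 mm, underside 11 mm above the cavity floor (2 mm over a seated ring); screw head up to 17 mm.
- clip_post (a point): Top centre of the red upright round post on the clip: 10 mm diameter, 22 mm tall, from 14 to 36 mm above the cavity floor (along nest z), 36 mm from the pivot axis.
- tape_roll: Bystander: black tape roll lying flat, 72 mm diameter, 19 mm high. Origin at the centre of its underside.
- nozzle_a: Bystander: small brass nozzle with a grey tip, standing, 16 x 18 x 22 mm. Origin at the centre of its underside.
- nozzle_b: Bystander: small brass nozzle with a grey tip, standing, 16 x 18 x 22 mm. Origin at the centre of its underside.
- burner_c: Obstacle, fixed, never moves: black oil burner behind the work. Its body takes up x 0.60 to 0.88, y -0.10 to 0.19, up to 0.30 m high (world); its tube and grey flange plate reach towards the robot to x = 0.50 at y -0.23 to -0.08, up to 0.25 m high. Nothing of it is nearer than x = 0.50: carry the ring past it nearer to the robot or higher. Origin under its middle.

How it is judged:
By the outcome, as a careful person would: the job done as asked, in the order asked, and still so for the second after the job is handed in, with the robot touching nothing.
It also fails if it takes over 48 s, if anything falls off the work surface, if the arm or the gripper's body presses on something with over 40 N, if the wrist force passes 120 N, or if a joint passes its speed limit or range.

### The arm

A 6-joint arm with a two-finger parallel gripper is mounted at the origin on a cart in front of the work surface, level with it; the furniture and walls round the work are solid. World frame = base frame: x ahead of the robot, y to its left, z up, the work surface at z = 0. Lengths are in m, angles in degrees, forces in N, time in s.
With the tool pointing down it reaches from about 0.35 to 0.875 m from the base axis. Payload 4.2 kg.
Tool frame: the origin (TCP) lies midway between the tips of the shut fingers; the grasp point (between the pads) lies 19 mm behind it (r.pinch_z is the distance from the TCP to the grasp point, in m); z points along the fingers, y is the line along which they close (so a half turn about z gives the same grasp; the last joint's range is limited). The gripper opens to 87 mm and grips with 3 to 60 N. Pads are 19 mm wide; open, the fingers measure 117 mm over their backs; the gripper's body (75 mm by 190 mm) begins 51 mm behind the grasp point.
Start: joints at [85.405, 22.042, 0.453, 0, -68.411, -14.817], TCP at [0.208, 0.589, 0.223] pointing down, gripper open.
Joint ranges: [-179.83, 179.83], [-69.29, 118.12], [-61.27, 80.66], [-181.25, 117.63], [-171.15, -9.14], [-177.46, 177.46]. Speed limits (degrees/s): [159.86, 159.86, 180, 180, 180, 180].

### API

Orientations are given as a 3x3 rotation matrix whose columns are the frame's x, y, z axes.
In Python, from station import r, imaging, models gives the robot as it stands. The module is installed in compiled form; this text tells all that it offers.
- The arm moves only by the tool apply_moves, never from a script. Its argument "moves" is a list of rows, each a list of 2 entries, a list of its own where there are three numbers: the shift along the tool's x, y, z in m, then the turn about the tool's z in degrees. A call has 1 to 5 rows; each row shifts and turns the commanded pose from where the row before left it, along the tool's axes as they then stand; what a row does not reach is not made up. A row lasts 1/12 s, in which the tool goes at most 41.7 mm and 7.16 degrees, less where a joint would pass 70% of its speed; a pose out of reach is approached as far as the arm can. A call is refused whole if a number of a shift passes 0.0417 or a number of a turn 7.16, either way. A call with a gripper value outside its range is refused whole. "hand" is the finger opening in m, from 0 to 0.087, set as the call begins (left out, the last holds). The fingers move at their own pace and stop on an object; the grip force is fixed at half the most. Time passes only in rows, so rows that do not move let the fingers close. It gives the time, the measured TCP pose, the force, the opening and the grip force at its end, in the units of the state.
- r.sense(): the state, without advancing time (a new reading comes with each control period).
- imaging.capture(name): name is "side" or "top" or "wrist"; returns a dict with "frame" (384x512x3 uint8, blue, green, red), "intrinsics" (3x3 intrinsics, pixels), "eye" and "orientation" of the camera in the world. Camera axes: x right, y down, z forward; pixel columns grow to the right and rows downward; lengths in m; the calibration is good to about 2 mm. A picture is of the moment at which its call begins. There is no depth.
- r.finish_job(): hands the job in; it is judged then, once.
Trained networks look in a picture, given as the dict that the camera call returned (one of the last four; its "shot" number tells which), for a name from the list of things; names that differ only in an ending like _2 or _b are one class to them, and where a whole thing is asked for, a point or a joint stands for the part that bears it (a point fixed in the world has none). Each returns a list of dicts, best first, with "confidence" (0 to 1); they miss things now and then, are a little off and sometimes report something else, mostly with a low value. They report only what shows in the picture. A call takes as long as a camera call.
- models.cut_out(picture, target): "region" (384x512 bool, what is visible of it) and "extent" ([left, top, width, height] as shares, 0 to 1, of the picture: columns of its width, rows of its height, round what is visible of it).
- models.place_of(picture, target): "at" ([column, row] as shares, 0 to 1, of the picture: columns of its width, rows of its height: a listed point, or the origin of a listed thing).
The state is a dict: "time_s": time; "joints": joint angles; "joint_velocities": joint speeds; "effort": joint torques, N m; "tcp_pos": TCP position; "ee_rot": TCP orientation; "wrist_force": force on the tool from outside, world axes, zero at the start; "moment": the same for the moment, N m; "gripper_width": opening from 0.0 (shut) to 1.0 (fully open); "gripper_force": force on a finger pad.
Only numpy, scipy, OpenCV 4.12 (cv2) and the standard library are available. Lean on these libraries where they do the work, as an engineer would, in place of code of your own. Each camera call takes 0.05 s, during which the arm holds its last target. There are 200 camera calls.

## Working session

There is one attempt and no reset: what is moved stays moved. The work goes in short steps, Python scripts to look and compute and a tool call to move; the robot and the scene stay as the last step left them, time stands still between calls to the robot, and variables do not carry over. Pictures are saved under pics/ and viewed, at most 10 in all, crops included, and the job is handed in when it is done.

Besides the shell and the picture viewer there is one more tool, called as name([rows], argument=value, ...), one row to a line, values as JSON. apply_moves: Moves the arm, as the interface text tells. Its arguments: {"type":"object","properties":{"moves":{"type":"array"},"hand":{"type":"number"}},"required":["moves"]}

```bash
mkdir -p pics; cat > h.py <<'E'
import numpy as np, cv2
from station import r, imaging, models
def ray(p,uv):
    K=np.array(p["intrinsics"]);R=np.array(p["orientation"])
    d=R@np.linalg.inv(K)@np.array([uv[0],uv[1],1.]);return np.array(p["eye"]),d
def onz(p,uv,z):
    e,d=ray(p,uv);return e+d*(z-e[2])/d[2]
def proj(p,X):
    K=np.array(p["intrinsics"]);R=np.array(p["orientation"])
    c=K@R.T@(np.array(X)-np.array(p["eye"]));return c[:2]/c[2]
def px(at): return np.array(at)*[512,384]
def tri(l):
    A=np.zeros((3,3));b=np.zeros(3)
    for e,d in l:
        d=d/np.linalg.norm(d);M=np.eye(3)-np.outer(d,d);A+=M;b+=M@e
    return np.linalg.solve(A,b)
E
python3 - <<'E'
from h import *
np.set_printoptions(precision=4,suppress=True)
s=r.sense();print(s["time_s"],s["tcp_pos"],s["ee_rot"],r.pinch_z)
ims=[]
for n in ["side","top","wrist"]:
    p=imaging.capture(n);ims.append(p["frame"]);print(n,p["eye"],np.array(p["orientation"])[:,2])
    for t,z in [("ring",0),("fixture",0),("nest",.065),("clip_post",.12),("clip",.1),("tape_roll",0),("nozzle_a",0)]:
        for d in models.place_of(p,t)[:2]:
            u=px(d["at"]);print(" ",t,round(d["confidence"],2),u.round(1),onz(p,u,z))
cv2.imwrite("pics/side.png",ims[0]);cv2.imwrite("pics/top.png",ims[1])
E
```

```text
0.0 [0.2075 0.5889 0.2215] [[ 0.9431 -0.3326 -0.0007]
 [-0.3326 -0.9431 -0.0021]
 [ 0.0001  0.0022 -1.    ]] 0.0187
side [ 0.2778 -0.7462  0.5221] [ 0.2896  0.8321 -0.4729]
  ring 0.64 [253.2 310. ] [ 0.4447 -0.2866  0.    ]
  fixture 0.83 [209.  192.6] [0.465  0.1953 0.    ]
  nest 0.75 [206.1 169. ] [0.4656 0.2276 0.065 ]
  clip_post 0.38 [212.  145.5] [0.497  0.2758 0.12  ]Traceback (most recent call last):
  File "<stdin>", line 8, in <module>
ValueError: it knows: burner, clip_post, fixture, nest, nozzle, ring, tape_roll
```

```bash
python3 - <<'E'
from h import *
np.set_printoptions(precision=4,suppress=True)
ims=[]
for n in ["side","top","wrist"]:
    p=imaging.capture(n);ims.append(p["frame"]);print(n,p["eye"],np.array(p["orientation"])[:,2],p["intrinsics"][0][0])
    for t,z in [("ring",0),("fixture",0),("nest",.065),("clip_post",.10),("tape_roll",0),("nozzle",0)]:
        for d in models.place_of(p,t)[:2]:
            u=px(d["at"]);print(" ",t,round(d["confidence"],2),u.round(1),onz(p,u,z))
cv2.imwrite("pics/side.png",ims[0]);cv2.imwrite("pics/top.png",ims[1])
E
```

```text
side [ 0.2778 -0.7462  0.5221] [ 0.2896  0.8321 -0.4729] 354.6940828266655
  ring 0.58 [253.6 308.4] [ 0.4468 -0.2831  0.    ]
  ring 0.39 [197.2 232.1] [ 0.3914 -0.0009  0.    ]
  fixture 0.65 [208.6 190.4] [0.4669 0.2097 0.    ]
  nest 0.9 [208.4 170.5] [0.47   0.2151 0.065 ]
  clip_post 0.38 [210.  143.6] [0.5054 0.3452 0.1   ]
  tape_roll 0.55 [196.9 233.2] [ 0.3898 -0.0054  0.    ]
  nozzle 0.7 [323.5 332.4] [ 0.5481 -0.3738  0.    ]
  nozzle 0.65 [251.2 308.1] [ 0.4426 -0.281   0.    ]
top [ 0.291  -0.0227  1.3418] [ 0.1966  0.0049 -0.9805] 383.5876672102524
  ring 0.55 [336.  227.7] [ 0.4437 -0.286   0.    ]
  fixture 0.76 [192.2 223.9] [0.4601 0.2188 0.    ]
  nest 0.93 [190.2 218.7] [0.4696 0.2143 0.065 ]
  clip_post 0.44 [169.7 213.4] [0.4826 0.2757 0.1   ]
  tape_roll 0.49 [263.  237.6] [ 0.4105 -0.03    0.    ]
  nozzle 0.54 [359.5 198.5] [ 0.5474 -0.3741  0.    ]
  nozzle 0.41 [333.2 196. ] [ 0.5571 -0.2812  0.    ]
wrist [0.2709 0.5678 0.3847] [-0.2281  0.0814 -0.9702] 298.89013448914477
```

View pics/side.png

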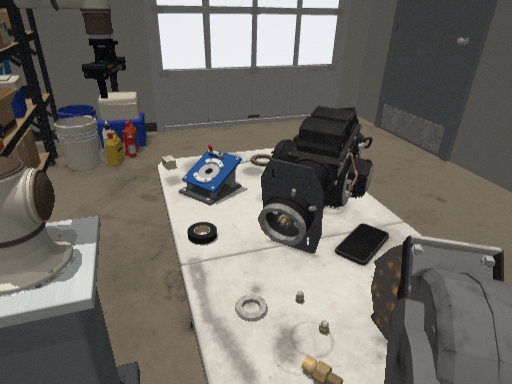

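View pics/top.png

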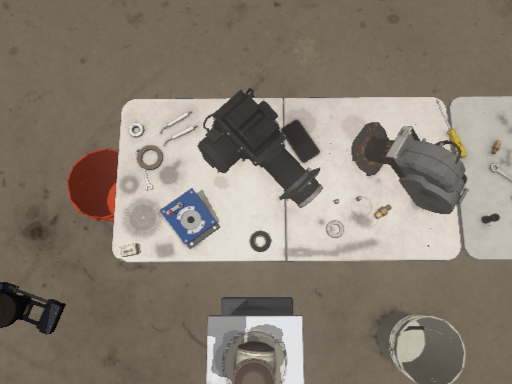

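```bash
python3 - <<'E'
import cv2,numpy as np
t=cv2.imread("pics/top.png")[180:260,145:235];s=cv2.imread("pics/side.png")[135:215,165:255]
o=np.hstack([cv2.resize(a,None,fx=4.4,fy=4.4,interpolation=cv2.INTER_CUBIC) for a in (t,s)])
cv2.imwrite("pics/crop.png",o);print(o.shape)
E
```

```text
(352, 792, 3)
```

View pics/crop.png

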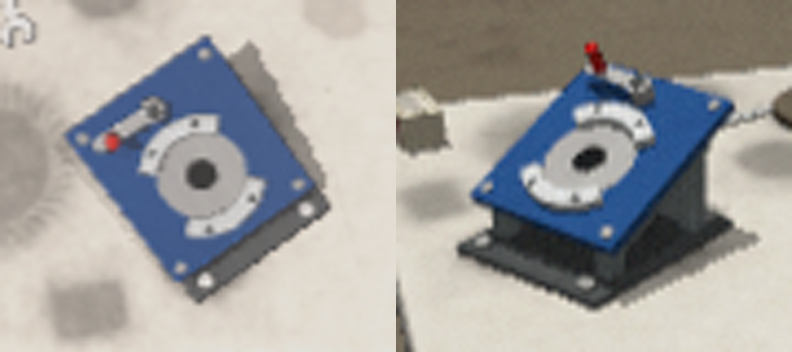

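```bash
cat >> h.py <<'E'
def nestR(yaw):
    c,s=np.cos(yaw),np.sin(yaw);a=np.radians(25)
    return np.array([[c,-s,0],[s,c,0],[0,0,1]])@np.array([[np.cos(a),0,-np.sin(a)],[0,1,0],[np.sin(a),0,np.cos(a)]])
def nestpt(q,P): return np.array([q[0],q[1],.065])+nestR(q[2])@np.array(P)
E
python3 - <<'E'
from h import *
from scipy.optimize import least_squares
np.set_printoptions(precision=4,suppress=True)
T=imaging.capture("top");S=imaging.capture("side")
C=np.array([[85,65,0],[85,-65,0],[-60,65,0],[-60,-65,0],[64,0,17]])/1000
t=np.array([[66,133],[207,37],[180,282],[314,190],[153,109]])/4.4+[145,180]
s=np.array([[189,68],[339,103],[76,198],[211,245],[244,92]])/4.4+[165,135]
def res(q,ps): return np.concatenate([proj(p,nestpt(q,c))-u for p,U in ps for c,u in zip(C,U)])
for ps in ([(T,t)],[(S,s)],[(T,t),(S,s)]):
    f=least_squares(res,[.47,.215,.6],args=(ps,),x_scale=[.01,.01,.1]);print(f.x[:2],np.degrees(f.x[2]),f.fun.round(1))
q=f.x;np.save("q.npy",q)
post=tri([ray(T,np.array([112,142])/4.4+[145,180]),ray(S,np.array([196,50])/4.4+[165,135])])
print("post",post,nestR(q[2]).T@(post-[q[0],q[1],.065]))
for n,p in(("T",T),("S",S)):
    m=models.cut_out(p,"ring")[:2]
    for d in m:
        ys,xs=np.nonzero(d["region"]);u=[(xs.min()+xs.max())/2,(ys.min()+ys.max())/2]
        (cx,cy),ax,an=cv2.fitEllipse(cv2.convexHull(np.c_[xs,ys].astype(np.float32)))
        print(n,d["confidence"],len(xs),onz(p,(cx+.0,cy+.0),.005),ax)
E
```

```text
[0.4668 0.2118] 35.10655265862466 [-0.5  0.2  0.5 -0.4 -0.8  0.5  0.5 -0.8  0.3  0.4]
[0.4692 0.2025] 36.016336382289424 [ 1.4 -1.9 -0.1  0.  -1.3  0.3  0.9  2.3 -0.8 -2. ]
[0.4688 0.2098] 35.56788623552427 [ 0.1 -0.1  0.9 -1.  -0.  -0.   1.2 -1.5  0.8 -0.1  1.  -2.7 -0.9 -0.8
 -1.8 -0.8 -0.1  1.1 -1.4 -2.8]
post [0.4852 0.268  0.1209] [0.0665 0.0378 0.0307]
T 0.43 137 [ 0.4408 -0.2796  0.005 ] (15.510995864868164, 16.99803924560547)
```

```bash
cat >> h.py <<'E'
def plan(wps,pos=None,yaw=None):
    """wps: (x,y,z,yaw_deg of tool x, max step m); prints rows for tool pointing down"""
    s=r.sense()
    if pos is None: pos=np.array(s["tcp_pos"],float);R=np.array(s["ee_rot"]);yaw=np.degrees(np.arctan2(R[1,0],R[0,0]))
    rows=[]
    for x,y,z,w,st in wps:
        t=np.array([x,y,z]);dy=(w-yaw+180)%360-180
        n=max(1,int(np.ceil(np.linalg.norm(t-pos)/st-1e-6)),int(np.ceil(abs(dy)/7.16-1e-6)))
        for k in range(n,0,-1):
            c,q=np.cos(np.radians(yaw)),np.sin(np.radians(yaw))
            A=np.array([[c,q,0],[q,-c,0],[0,0,-1]])
            d=np.round(A.T@(t-pos)/k,4 if st<.01 else 3);a=round(-((w-yaw+180)%360-180)/k,1)+0.
            rows.append([[float(v)+0. for v in d],float(a)]);pos=pos+A@d;yaw-=a
    for i in range(0,len(rows),5): print(rows[i:i+5])
    print("end",pos.round(4),round(yaw,2),len(rows))
E
python3 - <<'E'
from h import *
plan([(.40,.20,.225,-90,.041),(.43,-.25,.225,-144.7,.041)])
E
```

```text
[[[0.028, 0.028, 0.0], 6.4], [[0.031, 0.024, 0.0], 6.4], [[0.034, 0.021, 0.0], 6.4], [[0.036, 0.017, 0.0], 6.4], [[0.037, 0.013, 0.0], 6.4]]
[[[0.039, 0.008, 0.0], 6.4], [[0.039, 0.004, 0.0], 6.4], [[0.039, 0.0, -0.001], 6.4], [[0.039, -0.005, 0.0], 6.5], [[0.038, -0.009, -0.001], 6.4]]
[[[0.038, -0.014, 0.0], 6.5], [[0.041, -0.003, 0.0], 5.0], [[0.04, -0.006, 0.0], 5.0], [[0.04, -0.01, 0.0], 5.0], [[0.039, -0.013, 0.0], 5.0]]
[[[0.037, -0.017, 0.0], 5.0], [[0.036, -0.02, 0.0], 4.9], [[0.034, -0.023, 0.0], 5.0], [[0.032, -0.025, 0.0], 4.9], [[0.03, -0.028, 0.0], 5.0]]
[[[0.027, -0.031, 0.0], 4.9], [[0.024, -0.033, 0.0], 5.0]]
end [ 0.4304 -0.2497  0.2246] -144.71 22
```

apply_moves([
  [[0.028,0.028,0.0],6.4],
  [[0.031,0.024,0.0],6.4],
  [[0.034,0.021,0.0],6.4],
  [[0.036,0.017,0.0],6.4],
  [[0.037,0.013,0.0],6.4],
], hand=0.087)

```text
time_s: 1.92
tcp_pos: [0.2948, 0.4099, 0.2227]
ee_rot: [[0.62, -0.785, 0.0], [-0.785, -0.62, 0.0], [-0.0, -0.0, -1.0]]
wrist_force: [0.8, -1.2, 0.3]
gripper_width: 0.996
gripper_force: 0.0
```

apply_moves([
  [[0.039,0.008,0.0],6.4],
  [[0.039,0.004,0.0],6.4],
  [[0.039,0.0,-0.001],6.4],
  [[0.039,-0.005,0.0],6.5],
  [[0.038,-0.009,-0.001],6.4],
])

```text
time_s: 2.33
tcp_pos: [0.382, 0.234, 0.2249]
ee_rot: [[0.108, -0.994, 0.001], [-0.994, -0.108, 0.001], [-0.001, -0.001, -1.0]]
wrist_force: [0.9, 0.0, 0.7]
gripper_width: 1.005
gripper_force: 0.0
```

apply_moves([
  [[0.038,-0.014,0.0],6.5],
  [[0.041,-0.003,0.0],5.0],
  [[0.04,-0.006,0.0],5.0],
  [[0.04,-0.01,0.0],5.0],
  [[0.039,-0.013,0.0],5.0],
])

```text
time_s: 2.75
tcp_pos: [0.4104, 0.0342, 0.2249]
ee_rot: [[-0.346, -0.938, 0.001], [-0.938, 0.346, 0.0], [-0.001, -0.001, -1.0]]
wrist_force: [1.0, -0.0, -0.2]
gripper_width: 0.998
gripper_force: 0.0
```

apply_moves([
  [[0.037,-0.017,0.0],5.0],
  [[0.036,-0.02,0.0],4.9],
  [[0.034,-0.023,0.0],5.0],
  [[0.032,-0.025,0.0],4.9],
  [[0.03,-0.028,0.0],5.0],
])

```text
time_s: 3.17
tcp_pos: [0.4241, -0.1702, 0.2251]
ee_rot: [[-0.708, -0.707, 0.001], [-0.707, 0.708, -0.0], [-0.001, -0.001, -1.0]]
wrist_force: [1.8, 0.7, 0.5]
gripper_width: 0.998
gripper_force: 0.0
```

apply_moves([
  [[0.027,-0.031,0.0],4.9],
  [[0.024,-0.033,0.0],5.0],
  [[0,0,0],0],
])

```text
time_s: 3.42
tcp_pos: [0.4304, -0.2554, 0.2243]
ee_rot: [[-0.822, -0.57, -0.0], [-0.57, 0.822, -0.002], [0.001, -0.001, -1.0]]
wrist_force: [0.3, 1.0, 1.2]
gripper_width: 1.0
gripper_force: 0.0
```

```bash
python3 - <<'E'
from h import *
np.set_printoptions(precision=4,suppress=True)
p=imaging.capture("wrist");cv2.imwrite("pics/w1.png",p["frame"])
for d in models.place_of(p,"ring")[:2]:
    u=px(d["at"]);print(d["confidence"],u,onz(p,u,0))
for d in models.cut_out(p,"ring")[:1]:
    ys,xs=np.nonzero(d["region"]);e=cv2.fitEllipse(cv2.convexHull(np.c_[xs,ys].astype(np.float32)));print(d["confidence"],e,onz(p,e[0],.007))
print(r.sense()["tcp_pos"])
E
```

```text
0.71 [237.4144 160.8192] [ 0.4379 -0.28    0.    ]
0.58 ((234.79515075683594, 162.54541015625), (46.64023971557617, 47.575706481933594), 163.78053283691406) [ 0.4406 -0.2818  0.007 ]
[ 0.43   -0.25    0.2243]
```

View pics/w1.png

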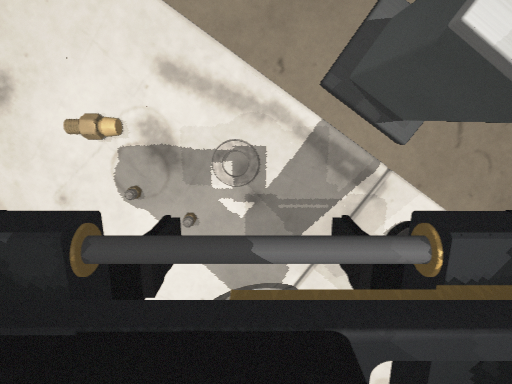

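```bash
python3 - <<'E'
from h import *
plan([(.436,-.284,.06,-144.7,.04),(.436,-.284,.004,-144.7,.02)])
E
```

```text
[[[0.003, -0.006, 0.033], 0.0], [[0.003, -0.006, 0.033], 0.0], [[0.003, -0.006, 0.033], 0.0], [[0.003, -0.007, 0.033], 0.0], [[0.003, -0.006, 0.032], -0.1]]
[[[0.0, 0.0, 0.019], 0.0], [[0.0, 0.0, 0.019], 0.0], [[0.0, 0.0, 0.018], 0.0]]
end [ 0.4356 -0.284   0.0043] -144.68 8
```

apply_moves([
  [[0.003,-0.006,0.033],0.0],
  [[0.003,-0.006,0.033],0.0],
  [[0.003,-0.006,0.033],0.0],
  [[0.003,-0.007,0.033],0.0],
  [[0.003,-0.006,0.032],0],
])

```text
time_s: 3.98
tcp_pos: [0.4366, -0.2823, 0.0599]
ee_rot: [[-0.814, -0.581, 0.001], [-0.581, 0.814, -0.0], [-0.001, -0.001, -1.0]]
wrist_force: [0.4, -1.4, 0.5]
gripper_width: 0.999
gripper_force: 0.0
```

apply_moves([
  [[0.0,0.0,0.019],0.0],
  [[0.0,0.0,0.019],0.0],
  [[0.0,0.0,0.018],0.0],
  [[0,0,0],0],
])

```text
time_s: 4.32
tcp_pos: [0.4345, -0.2815, 0.002]
ee_rot: [[-0.815, -0.58, -0.006], [-0.58, 0.815, 0.002], [0.003, 0.005, -1.0]]
wrist_force: [-0.4, 0.4, -1.3]
gripper_width: 1.0
gripper_force: 0.0
```

apply_moves([
  [[0,0,0],0],
  [[0,0,0],0],
  [[0,0,0],0],
  [[0,0,0],0],
], hand=0.05)

```text
time_s: 4.65
tcp_pos: [0.437, -0.2837, 0.006]
ee_rot: [[-0.816, -0.578, 0.003], [-0.578, 0.816, -0.001], [-0.002, -0.002, -1.0]]
wrist_force: [0.2, -0.9, -0.1]
gripper_width: 0.78
gripper_force: 0.0
```

apply_moves([
  [[0,0,0],0],
  [[0,0,0],0],
  [[0,0,-0.01],0],
  [[0,0,-0.02],0],
  [[0,0,0],0],
])

```text
time_s: 5.07
tcp_pos: [0.4382, -0.2847, 0.038]
ee_rot: [[-0.816, -0.578, 0.006], [-0.578, 0.816, -0.003], [-0.003, -0.005, -1.0]]
wrist_force: [0.5, 0.3, 0.0]
gripper_width: 0.659
gripper_force: 27.8
```

```bash
python3 - <<'E'
from h import *
np.set_printoptions(precision=4,suppress=True)
p=imaging.capture("wrist");s=r.sense();print(s["tcp_pos"],s["gripper_width"],s["gripper_force"])
cv2.imwrite("pics/w2.png",p["frame"])
for d in models.place_of(p,"ring")[:2]: print(d["confidence"],px(d["at"]),onz(p,px(d["at"]),s["tcp_pos"][2]))
for n in("side","top"):
    q=imaging.capture(n)
    for d in models.place_of(q,"ring")[:3]: print(n,d["confidence"],px(d["at"]),onz(q,px(d["at"]),s["tcp_pos"][2]))
    print(proj(q,s["tcp_pos"]))
    if n=="side": cv2.imwrite("pics/s2.png",cv2.resize(q["frame"][230:340,190:340],None,fx=5,fy=5))
E
```

```text
[ 0.4375 -0.2844  0.0367] 0.6667471714845403 27.843302957480773
side 0.86 [252.8768 296.9856] [ 0.4425 -0.2891  0.0367]
[249.5493 295.7662]
[337.6484 228.2782]
```

View pics/w2.png

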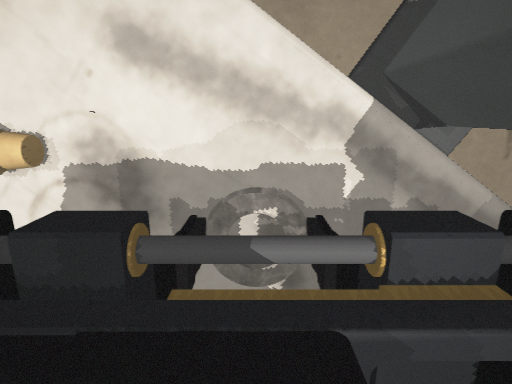

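View pics/s2.png

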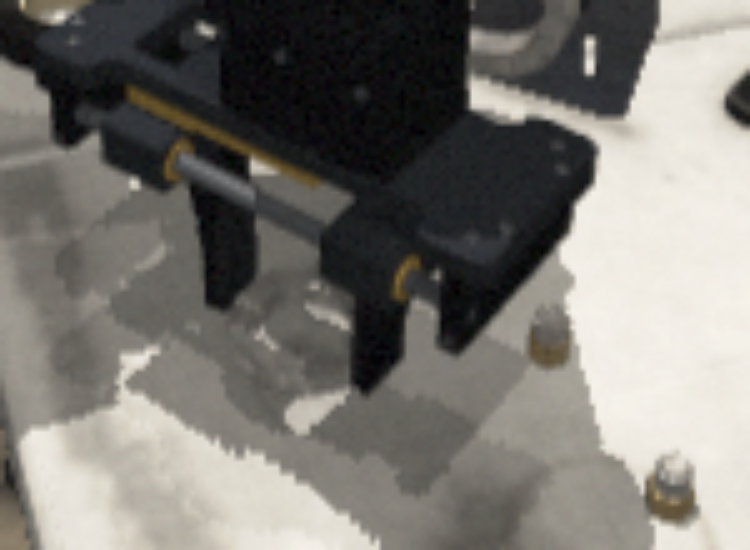

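```bash
python3 - <<'E'
from h import *
np.set_printoptions(precision=1,suppress=True)
p=imaging.capture("wrist");s=r.sense();R=np.array(s["ee_rot"]);t=np.array(s["tcp_pos"]);print(t,s["gripper_width"])
a=np.linspace(0,2*np.pi,72)
for d in(-.012,-.005,0,.005,.012):
  for h in(.005,):
    P=np.array([proj(p,t+R@[d+.031*np.cos(x),.031*np.sin(x),-h]) for x in a])
    print(d,h,P.min(0),P.max(0),proj(p,t+R@[d,0,-h]))
print("tips",proj(p,t+R@[0,.03,0]),proj(p,t+R@[.0095,.03,0]),proj(p,t+R@[-.0095,.03,0]))
cv2.imwrite("pics/w3.png",cv2.resize(p["frame"][170:300,180:340],None,fx=5,fy=4.6))
E
```

```text
[ 0.4 -0.3  0. ] 0.6622970408283022
-0.012 0.005 [202.3 201.8] [310.6 301.4] [256.4 253.8]
-0.005 0.005 [201.7 189.4] [311.2 291. ] [256.4 242.5]
0 0.005 [201.3 180.4] [311.6 283.5] [256.5 234.3]
0.005 0.005 [200.9 171.2] [312.  275.8] [256.5 225.9]
0.012 0.005 [200.4 158.1] [312.6 264.9] [256.5 214. ]
tips [308.2 230.9] [309.  215.4] [307.5 246.1]
```

View pics/w3.png

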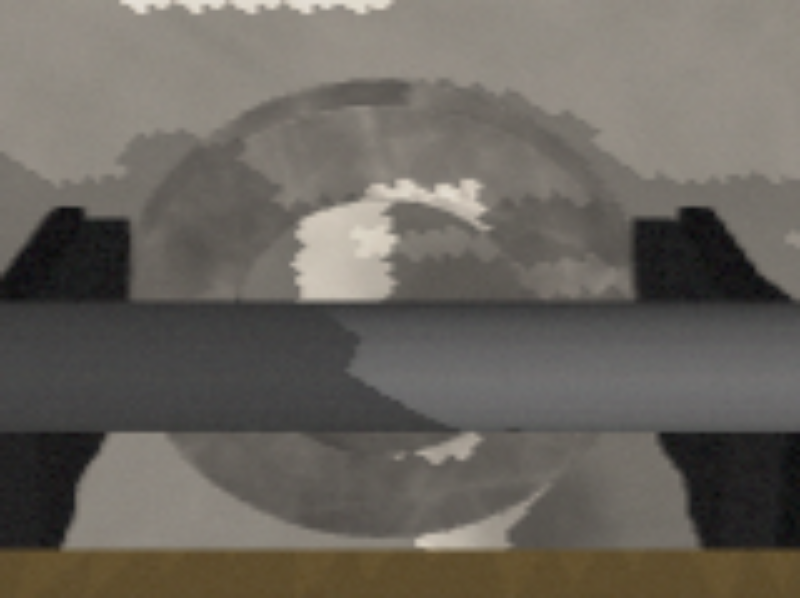

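```bash
python3 - <<'E'
from h import *
plan([(.43,-.275,.20,-144.7,.04),(.40,-.13,.22,-144.7,.04),(.40,.08,.24,-144.7,.04),(.485,.222,.26,-144.7,.04)])
E
```

```text
[[[0.0, 0.002, -0.033], 0.0], [[0.0, 0.002, -0.033], 0.0], [[0.0, 0.002, -0.033], 0.0], [[0.0, 0.002, -0.034], 0.0], [[-0.001, 0.002, -0.033], 0.0]]
[[[-0.015, 0.034, -0.005], 0.0], [[-0.015, 0.034, -0.005], 0.0], [[-0.014, 0.034, -0.005], 0.0], [[-0.015, 0.034, -0.005], 0.0], [[-0.02, 0.029, -0.003], 0.0]]
[[[-0.02, 0.028, -0.003], 0.0], [[-0.02, 0.029, -0.004], 0.0], [[-0.02, 0.028, -0.003], 0.0], [[-0.021, 0.029, -0.004], 0.0], [[-0.02, 0.028, -0.003], 0.0]]
[[[-0.03, 0.013, -0.004], 0.0], [[-0.03, 0.014, -0.004], 0.0], [[-0.03, 0.013, -0.004], 0.0], [[-0.031, 0.014, -0.004], 0.0], [[-0.03, 0.013, -0.004], 0.0]]
end [0.4847 0.2216 0.2599] -144.72 20
```

apply_moves([
  [[0.0,0.002,-0.03],0.0],
  [[0.0,0.002,-0.034],0.0],
  [[0.0,0.002,-0.034],0.0],
  [[0.0,0.002,-0.034],0.0],
  [[-0.001,0.002,-0.034],0.0],
])

```text
time_s: 5.83
tcp_pos: [0.4303, -0.2747, 0.2016]
ee_rot: [[-0.816, -0.577, -0.001], [-0.577, 0.816, 0.001], [0.001, 0.001, -1.0]]
wrist_force: [0.9, -0.4, -0.5]
gripper_width: 0.662
gripper_force: 27.8
```

apply_moves([
  [[-0.015,0.034,-0.005],0.0],
  [[-0.015,0.034,-0.005],0.0],
  [[-0.014,0.034,-0.005],0.0],
  [[-0.015,0.034,-0.005],0.0],
  [[-0.02,0.029,-0.003],0.0],
])

```text
time_s: 6.25
tcp_pos: [0.3985, -0.0934, 0.2236]
ee_rot: [[-0.817, -0.577, -0.001], [-0.577, 0.817, 0.0], [0.0, 0.001, -1.0]]
wrist_force: [1.5, 0.8, -1.0]
gripper_width: 0.665
gripper_force: 27.8
```

apply_moves([
  [[-0.02,0.028,-0.003],0.0],
  [[-0.02,0.029,-0.004],0.0],
  [[-0.02,0.028,-0.003],0.0],
  [[-0.021,0.029,-0.004],0.0],
  [[-0.02,0.028,-0.003],0.0],
])

```text
time_s: 6.67
tcp_pos: [0.4, 0.0812, 0.2406]
ee_rot: [[-0.816, -0.578, -0.0], [-0.578, 0.816, -0.0], [0.0, 0.0, -1.0]]
wrist_force: [1.0, 0.8, -0.6]
gripper_width: 0.661
gripper_force: 27.8
```

apply_moves([
  [[-0.03,0.013,-0.004],0.0],
  [[-0.03,0.014,-0.004],0.0],
  [[-0.03,0.013,-0.004],0.0],
  [[-0.031,0.014,-0.004],0.0],
  [[-0.03,0.013,-0.004],0.0],
])

```text
time_s: 7.08
tcp_pos: [0.4854, 0.223, 0.26]
ee_rot: [[-0.816, -0.578, -0.001], [-0.578, 0.816, -0.001], [0.001, 0.0, -1.0]]
wrist_force: [0.7, -1.2, -0.3]
gripper_width: 0.658
gripper_force: 27.8
```

apply_moves([
  [[0,0,0],0],
  [[0,0,0],0],
  [[0,0,0],0],
])

```text
time_s: 7.33
tcp_pos: [0.4845, 0.221, 0.2595]
ee_rot: [[-0.816, -0.578, -0.002], [-0.578, 0.816, -0.002], [0.003, 0.0, -1.0]]
wrist_force: [-0.3, -0.8, -0.3]
gripper_width: 0.66
gripper_force: 27.8
```

```bash
python3 - <<'E'
from h import *
np.set_printoptions(precision=4,suppress=True)
s=r.sense();print(s["time_s"],s["tcp_pos"],s["gripper_width"])
p=imaging.capture("wrist");cv2.imwrite("pics/w4.png",p["frame"]);np.savez("w4.npz",**{k:p[k] for k in("intrinsics","eye","orientation")})
for t,z in(("nest",.065),("ring",.26),("clip_post",.1259),("fixture",0)):
    for d in models.place_of(p,t)[:2]: print(t,d["confidence"],px(d["at"]),onz(p,px(d["at"]),z))
q=np.load("q.npy");q[2]=np.radians(35.3)
for c in ([85,65,0],[85,-65,0],[-60,65,0],[-60,-65,0],[0,0,0]): print(proj(p,nestpt(q,np.array(c)/1000)).round(1))
E
```

```text
7.3333 [0.4845 0.221  0.2595] 0.6603205139056992
nest 0.57 [259.9936 158.7072] [0.4695 0.2161 0.065 ]
clip_post 0.65 [294.2976 208.2048] [0.4845 0.2694 0.1259]
fixture 0.67 [258.304 153.216] [0.4713 0.2156 0.    ]
[313.  226.6]
[199.  226.7]
[308.7 108.6]
[203.3 108.5]
[256.  155.2]
```

View pics/w4.png

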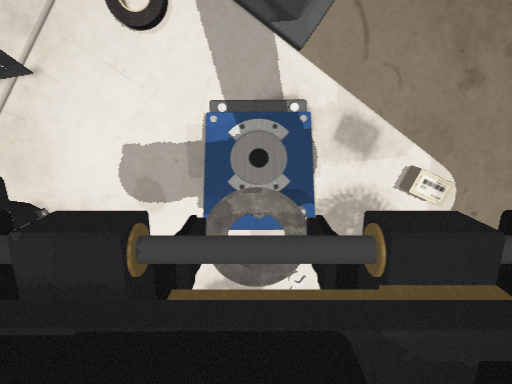

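```bash
python3 - <<'E'
from h import *
plan([(.4603,.2077,.105,-144.7,.03)])
plan([(.4603,.2077,.084,-144.7,.005)],np.array([.4603,.2077,.105]),-144.7)
E
```

```text
[[[0.005, 0.001, 0.026], 0.0], [[0.004, 0.001, 0.026], 0.0], [[0.005, 0.0, 0.026], 0.0], [[0.004, 0.001, 0.026], 0.0], [[0.005, 0.0, 0.026], 0.0]]
[[[0.004, 0.001, 0.026], -0.1]]
end [0.4605 0.2083 0.1048] -144.65 6
[[[0.0, 0.0, 0.0042], 0.0], [[0.0, 0.0, 0.0042], 0.0], [[0.0, 0.0, 0.0042], 0.0], [[0.0, 0.0, 0.0042], 0.0], [[0.0, 0.0, 0.0042], 0.0]]
end [0.4603 0.2077 0.084 ] -144.7 5
```

apply_moves([
  [[0.005,0.001,0.026],0.0],
  [[0.004,0.001,0.026],0.0],
  [[0.005,0.0,0.026],0.0],
  [[0.004,0.001,0.026],0.0],
  [[0.005,0.0,0.026],0.0],
])

```text
time_s: 8.0
tcp_pos: [0.4645, 0.2102, 0.1301]
ee_rot: [[-0.816, -0.577, 0.001], [-0.577, 0.816, 0.001], [-0.002, 0.0, -1.0]]
wrist_force: [-0.0, 0.3, -1.0]
gripper_width: 0.665
gripper_force: 27.8
```

apply_moves([
  [[0.004,0.0,0.025],0],
  [[0,0,0],0],
  [[0,0,0],0],
])

```text
time_s: 8.25
tcp_pos: [0.4612, 0.2076, 0.1054]
ee_rot: [[-0.816, -0.578, -0.001], [-0.578, 0.816, -0.002], [0.002, -0.001, -1.0]]
wrist_force: [0.9, 0.3, -0.5]
gripper_width: 0.661
gripper_force: 27.8
```

```bash
python3 - <<'E'
from h import *
np.set_printoptions(precision=4,suppress=True)
L=[]
for i in range(4):
    p=imaging.capture("wrist");L.append(r.sense()["tcp_pos"])
print(np.array(L),np.mean(L,0))
cv2.imwrite("pics/w5.png",p["frame"])
q=[.4697,.2143,np.radians(35.3)]
d=np.mean(L,0)-[q[0],q[1],.065];print("nest-horiz offset u,v,z",d@[.816,.578,0],d@[-.578,.816,0],d[2])
for x in models.place_of(p,"nest")[:1]+models.cut_out(p,"ring")[:1]: print(x["confidence"],px(x["at"]) if "at" in x else np.array(x["extent"])*[512,384,512,384])
for c in ([-47,0,7],[-60,65,0],[-60,-65,0],[0,0,0]): print(proj(p,nestpt(q,np.array(c)/1000)).round(1))
E
```

```text
[[0.4623 0.2086 0.1068]
 [0.4628 0.2091 0.1074]
 [0.4629 0.2093 0.1076]
 [0.4627 0.2093 0.1075]] [0.4627 0.2091 0.1073]
nest-horiz offset u,v,z -0.008727271085988485 -0.00020904222589864484 0.0423272984014333
0.92 [258.4064 222.912 ]
[256.6 154.2]
[341.9 140.7]
[171.1 140.6]
[256.5 219.5]
```

View pics/w5.png

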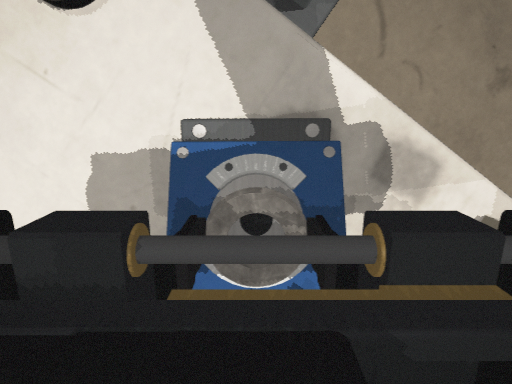

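apply_moves([
  [[0.003,0,0.006],0],
  [[0,0,0.006],0],
  [[0,0,0.005],0],
  [[0,0,0.003],0],
  [[0,0,0],0],
])

```text
time_s: 8.97
tcp_pos: [0.4584, 0.2061, 0.0844]
ee_rot: [[-0.816, -0.578, -0.002], [-0.578, 0.816, -0.002], [0.002, -0.0, -1.0]]
wrist_force: [-0.3, 0.2, -0.6]
gripper_width: 0.665
gripper_force: 27.8
```

apply_moves([
  [[0,0,0.001],0],
  [[0,0,0.001],0],
  [[0,0,0.001],0],
  [[0,0,0],0],
])

```text
time_s: 9.3
tcp_pos: [0.459, 0.2066, 0.0825]
ee_rot: [[-0.816, -0.578, -0.0], [-0.578, 0.816, -0.0], [0.0, 0.0, -1.0]]
wrist_force: [0.6, -0.1, 0.1]
gripper_width: 0.659
gripper_force: 27.8
```

apply_moves([
  [[0,0,0.001],0],
  [[0,0,0.001],0],
  [[0,0,0.001],0],
  [[0,0,0],0],
])

```text
time_s: 9.63
tcp_pos: [0.459, 0.2066, 0.0795]
ee_rot: [[-0.816, -0.578, 0.0], [-0.578, 0.816, 0.0], [-0.0, -0.0, -1.0]]
wrist_force: [-0.8, -0.7, 0.7]
gripper_width: 0.662
gripper_force: 28.0
```

apply_moves([
  [[-0.0005,0,0.001],0],
  [[-0.0005,0,0.001],0],
  [[-0.0005,0,0.001],0],
  [[0,0,0],0],
])

```text
time_s: 9.97
tcp_pos: [0.4588, 0.2065, 0.0759]
ee_rot: [[-0.816, -0.577, -0.003], [-0.577, 0.817, -0.002], [0.004, -0.0, -1.0]]
wrist_force: [-4.4, -0.6, 2.0]
gripper_width: 0.659
gripper_force: 28.5
```

apply_moves([
  [[-0.0005,0,0.001],0],
  [[-0.0005,0,0.001],0],
  [[-0.0005,0,0.001],0],
  [[0,0,0],0],
])

```text
time_s: 10.3
tcp_pos: [0.4609, 0.2078, 0.0732]
ee_rot: [[-0.816, -0.578, -0.001], [-0.578, 0.816, -0.001], [0.002, -0.0, -1.0]]
wrist_force: [-3.6, -2.6, 2.4]
gripper_width: 0.655
gripper_force: 28.2
```

```bash
python3 - <<'E'
from h import *
p=imaging.capture("wrist");q=imaging.capture("side")
a=cv2.resize(p["frame"][110:310,150:360],(540,514));b=cv2.resize(q["frame"][135:205,175:250],None,fx=3.4,fy=7.34)
b=cv2.resize(q["frame"][140:200,175:235],(514,514))[:, 120:380]
cv2.imwrite("pics/w6.png",np.hstack([a,b]))
E
```

```text
(no output)
```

View pics/w6.png

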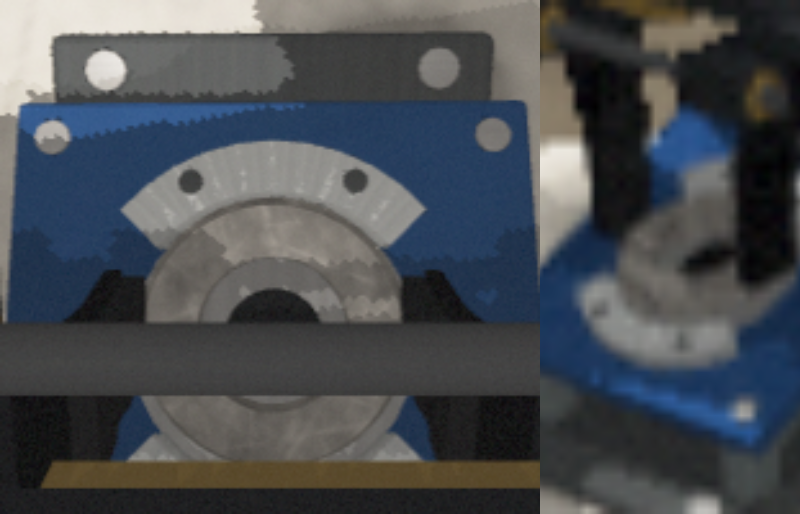

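apply_moves([
  [[-0.0007,0,0.001],0],
  [[-0.0007,0,0.001],0],
  [[0,0,0],0],
])

```text
time_s: 10.65
tcp_pos: [0.4624, 0.209, 0.0713]
ee_rot: [[-0.816, -0.578, -0.0], [-0.578, 0.816, -0.0], [0.001, -0.0, -1.0]]
wrist_force: [-3.4, -2.7, 1.6]
gripper_width: 0.654
gripper_force: 28.7
```

apply_moves([
  [[-0.0007,0,0.001],0],
  [[-0.0007,0,0.001],0],
  [[0,0,0],0],
  [[0,0,0],0],
])

```text
time_s: 10.98
tcp_pos: [0.4627, 0.2092, 0.0706]
ee_rot: [[-0.816, -0.578, -0.002], [-0.578, 0.816, -0.002], [0.003, -0.0, -1.0]]
wrist_force: [-8.9, -3.6, 13.0]
gripper_width: 0.652
gripper_force: 31.0
```

```bash
cat >> h.py <<'E'
NQ=[.4697,.2143,np.radians(35.3)]
def ringcheck(names=("wrist","side","top"),cx=0.,cy=0.,lift=0.,tilt=0.,N=2):
    a=np.linspace(0,2*np.pi,90)
    for n in names:
        p=imaging.capture(n)
        c=np.cos(np.radians(tilt));s_=np.sin(np.radians(tilt))
        for t in (0,8):  # tilt flatter about uphill edge
            t=np.radians(t);P=[]
            for z in (0,.009):
                for x in a:
                    X=.031*np.cos(x)-.031;Z=z
                    P.append(proj(p,nestpt(NQ,[X*np.cos(t)+Z*np.sin(t)+.031+cx,.031*np.sin(x)+cy,-X*np.sin(t)+Z*np.cos(t)+lift])))
            P=np.array(P);print(n,"model tilt",round(np.degrees(t)),P.min(0).round(1),P.max(0).round(1))
        for d in models.cut_out(p,"ring")[:N]:
            e=np.array(d["extent"])*[512,384,512,384];print("  seen",round(d["confidence"],2),e[:2].round(1),(e[:2]+e[2:]).round(1),d["region"].sum())
E
python3 - <<'E'
from h import *
ringcheck()
print(r.sense()["wrist_force"],r.sense()["tcp_pos"])
E
```

```text
wrist model tilt 0 [202.7 187.6] [310.7 297.1]
wrist model tilt 8 [201.4 187.8] [312.1 299.4]
  seen 0.78 [208.4 189.4] [306.2 289.9] 4606
side model tilt 0 [197.5 161.2] [218.2 178.3]
side model tilt 8 [197.1 160.8] [218.  176.3]
top model tilt 0 [180.8 209.6] [199.8 228.3]
top model tilt 8 [180.7 209.6] [199.7 228.4]
  seen 0.18 [179.4 189.7] [221.7 248.9] 693
[-8.25258915 -4.15649212 12.25079496] [0.46268686 0.20919247 0.07060238]
```

apply_moves([
  [[0.001,0,0],0],
  [[0.0005,0,0.0005],0],
  [[0,0,0.001],0],
  [[0,0,0],0],
  [[0,0,0],0],
])

```text
time_s: 11.7
tcp_pos: [0.4627, 0.2092, 0.0705]
ee_rot: [[-0.816, -0.578, 0.001], [-0.578, 0.816, -0.0], [-0.001, -0.001, -1.0]]
wrist_force: [-9.5, -3.1, 17.8]
gripper_width: 0.651
gripper_force: 32.0
```

apply_moves([
  [[0,0,-0.001],0],
  [[0,0,0],0],
])

```text
time_s: 11.87
tcp_pos: [0.4626, 0.2092, 0.0706]
ee_rot: [[-0.816, -0.578, 0.001], [-0.578, 0.816, 0.0], [-0.001, -0.0, -1.0]]
wrist_force: [-7.2, -2.8, 12.5]
gripper_width: 0.653
gripper_force: 30.8
```

apply_moves([
  [[0,0,0],0],
  [[0,0,0],0],
  [[0,0,0],0],
  [[0,0,0],0],
], hand=0.08)

```text
time_s: 12.2
tcp_pos: [0.4637, 0.2102, 0.0693]
ee_rot: [[-0.816, -0.578, 0.003], [-0.578, 0.816, 0.002], [-0.003, 0.0, -1.0]]
wrist_force: [0.4, -0.4, -1.9]
gripper_width: 0.86
gripper_force: 0.0
```

```bash
python3 - <<'E'
from h import *
s=r.sense();print(s["time_s"],s["tcp_pos"],s["gripper_width"],s["wrist_force"]);ringcheck(("wrist",))
E
```

```text
12.2 [0.46365105 0.21022943 0.06928864] 0.8602183939700113 [ 0.36525579 -0.42642999 -1.89266295]
wrist model tilt 0 [201.8 185.8] [310.7 296.2]
wrist model tilt 8 [200.4 186. ] [312.2 298.6]
  seen 0.7 [204.1 186.3] [306.3 290.7] 4502
```

```bash
python3 - <<'E'
from h import *
plan([(.4637,.2102,.17,-144.7,.025),(.485,.222,.26,-144.7,.035)])
E
```

```text
[[[0.0, 0.0, -0.02], 0.0], [[0.0, 0.0, -0.02], 0.0], [[0.0, 0.0, -0.02], 0.0], [[0.0, 0.0, -0.02], 0.0], [[-0.001, 0.0, -0.021], 0.0]]
[[[-0.008, -0.001, -0.03], 0.0], [[-0.008, -0.001, -0.03], 0.0], [[-0.008, -0.001, -0.03], 0.0]]
end [0.4853 0.2217 0.26  ] -144.7 8
```

apply_moves([
  [[0,0,-0.005],0],
  [[0,0,-0.015],0],
  [[0,0,-0.025],0],
  [[0,0,-0.025],0],
  [[0,0,-0.025],0],
])

```text
time_s: 12.72
tcp_pos: [0.4625, 0.2091, 0.1653]
ee_rot: [[-0.816, -0.578, 0.0], [-0.578, 0.816, -0.0], [-0.0, -0.0, -1.0]]
wrist_force: [1.1, 0.3, 0.6]
gripper_width: 0.923
gripper_force: 0.0
```

apply_moves([
  [[-0.008,0,-0.03],0],
  [[-0.008,0,-0.03],0],
  [[-0.008,0,-0.03],0],
  [[0,0,0],0],
  [[0,0,0],0],
])

```text
time_s: 13.13
tcp_pos: [0.483, 0.2238, 0.2561]
ee_rot: [[-0.816, -0.578, 0.004], [-0.578, 0.816, 0.003], [-0.005, 0.001, -1.0]]
wrist_force: [-0.4, -0.4, -0.4]
gripper_width: 0.923
gripper_force: 0.0
```

```bash
python3 - <<'E'
from h import *
np.set_printoptions(precision=4,suppress=True)
s=r.sense();print(s["time_s"],s["tcp_pos"],s["joints"])
ringcheck(("wrist",),N=1)
l=[]
for n in("wrist","top","side"):
    p=imaging.capture(n)
    for d in models.place_of(p,"clip_post")[:1]: print(n,d["confidence"],px(d["at"]));l.append(ray(p,px(d["at"])))
    for f in(-.1,0,.1): print("  phi",f,proj(p,nestpt(NQ,[.064-.036*np.sin(f),.036*np.cos(f),.036])))
    if n=="wrist":
        f=p["frame"].astype(int);m=(f[...,2]>110)&(f[...,1]<70)&(f[...,0]<70);ys,xs=np.nonzero(m);print("red",len(xs),xs.mean() if len(xs) else 0,ys.mean() if len(xs) else 0)
if len(l)>1:
    X=tri(l);print(X,nestR(NQ[2]).T@(X-[NQ[0],NQ[1],.065]))
E
```

```text
13.1333 [0.483  0.2238 0.2561] [ 42.3307  11.5036  -9.5585  -0.0006 -68.647  -97.0443]
wrist model tilt 0 [229.1 129.1] [282.8 182.4]
wrist model tilt 8 [228.8 127.8] [283.1 182.4]
  seen 0.87 [228.1 131.7] [280.7 182.8] 1449
wrist 0.87 [289.4848 209.7024]
  phi -0.1 [291.2706 213.4112]
  phi 0 [291.3656 209.899 ]
  phi 0.1 [291.1081 206.4027]
red 64 290.609375 211.296875
top 0.35 [172.4928 212.3904]
  phi -0.1 [169.5511 210.9148]
  phi 0 [170.1663 211.8355]
  phi 0.1 [170.8743 212.6902]
side 0.52 [208.4864 144.3072]
  phi -0.1 [209.0507 144.5767]
  phi 0 [208.3095 145.3238]
  phi 0.1 [207.6531 146.0998]
[0.4826 0.2622 0.1305] [0.0623 0.0316 0.0432]
```

```bash
python3 - <<'E'
from h import *
plan([(.4428,.1952,.09,-144.7,.035)])
E
```

```text
[[[0.01, 0.0, 0.033], 0.0], [[0.009, 0.0, 0.033], 0.0], [[0.01, 0.0, 0.032], 0.0], [[0.009, 0.0, 0.033], 0.0], [[0.01, 0.0, 0.032], 0.0]]
end [0.4426 0.195  0.0903] -144.71 5
```

apply_moves([
  [[0.012,0.0,0.03],0.0],
  [[0.01,0.0,0.033],0.0],
  [[0.01,0.0,0.033],0.0],
  [[0.008,0.0,0.033],0.0],
  [[0.008,0.0,0.033],0.0],
], hand=0)

```text
time_s: 13.95
tcp_pos: [0.4424, 0.1948, 0.0909]
ee_rot: [[-0.816, -0.578, 0.001], [-0.578, 0.816, 0.001], [-0.001, 0.0, -1.0]]
wrist_force: [0.9, -0.9, 0.5]
gripper_width: 0.628
gripper_force: 0.0
```

apply_moves([
  [[0,0,0.006],0.0],
  [[0,0,0.006],0.0],
  [[0,0,0.004],0.0],
  [[0,0,0.003],0],
  [[0,0,0],0],
])

```text
time_s: 14.37
tcp_pos: [0.4439, 0.1961, 0.0739]
ee_rot: [[-0.816, -0.578, 0.002], [-0.578, 0.816, 0.001], [-0.002, 0.0, -1.0]]
wrist_force: [-0.2, 0.4, 0.1]
gripper_width: 0.243
gripper_force: 0.0
```

apply_moves([
  [[0,0,0.0015],0],
  [[0,0,0.0015],0],
  [[0,0,0],0],
])

```text
time_s: 14.62
tcp_pos: [0.4431, 0.1954, 0.0704]
ee_rot: [[-0.816, -0.578, 0.001], [-0.578, 0.816, 0.001], [-0.001, 0.0, -1.0]]
wrist_force: [0.1, -0.5, -0.8]
gripper_width: 0.038
gripper_force: 0.0
```

apply_moves([
  [[0,0,0.0015],0],
  [[0,0,0.0015],0],
  [[0,0,0],0],
])

```text
time_s: 14.87
tcp_pos: [0.4428, 0.1951, 0.0669]
ee_rot: [[-0.816, -0.578, -0.0], [-0.578, 0.816, -0.0], [0.0, 0.0, -1.0]]
wrist_force: [-0.0, -0.3, 0.9]
gripper_width: 0.011
gripper_force: 0.0
```

apply_moves([
  [[0,0,0.001],0],
  [[0,0,0.001],0],
  [[0,0,0],0],
  [[0,0,0],0],
])

```text
time_s: 15.2
tcp_pos: [0.4431, 0.1954, 0.0653]
ee_rot: [[-0.816, -0.578, 0.0], [-0.578, 0.816, 0.0], [-0.001, -0.0, -1.0]]
wrist_force: [-0.9, -0.3, 2.6]
gripper_width: 0.007
gripper_force: 1.4
```

apply_moves([
  [[0,0,0.001],0],
  [[0,0,0.001],0],
  [[0,0,0],0],
  [[0,0,0],0],
])

```text
time_s: 15.53
tcp_pos: [0.4433, 0.1954, 0.0648]
ee_rot: [[-0.816, -0.578, 0.001], [-0.578, 0.816, 0.0], [-0.001, -0.0, -1.0]]
wrist_force: [-3.5, -1.6, 13.9]
gripper_width: 0.008
gripper_force: 7.2
```

```bash
python3 - <<'E'
from h import *
np.set_printoptions(precision=4,suppress=True)
def P(f,rad=.036,z=.024): f=np.radians(f);return nestpt(NQ,[.064-rad*np.sin(f),rad*np.cos(f),z])
print(P(0),P(90))
a=P(0)
plan([(.4433,.1954,.17,-144.7,.03),(a[0],a[1],.19,125.3,.04)])
plan([(a[0],a[1],a[2]+.002,125.3,.03)],np.array([a[0],a[1],.19]),125.3)
w=[]
for k in range(1,15):
    f=k*90/14; X=P(f);w.append((*X,125.3+f,.0099))
plan(w,P(0),125.3)
E
```

```text
[0.488  0.2713 0.1138] [0.4821 0.2231 0.0986]
[[[0.0, 0.0, -0.026], 0.0], [[0.0, 0.0, -0.026], 0.0], [[0.0, 0.0, -0.027], 0.0], [[0.0, 0.0, -0.026], 0.0], [[-0.006, 0.003, -0.002], 6.9]]
[[[-0.006, 0.003, -0.002], 6.9], [[-0.005, 0.004, -0.001], 6.9], [[-0.005, 0.005, -0.002], 6.9], [[-0.004, 0.005, -0.001], 6.9], [[-0.004, 0.006, -0.002], 6.9]]
[[[-0.003, 0.006, -0.001], 6.9], [[-0.002, 0.007, -0.002], 7.0], [[-0.001, 0.007, -0.001], 6.9], [[0.0, 0.007, -0.002], 7.0], [[0.0, 0.007, -0.001], 6.9]]
[[[0.001, 0.006, -0.002], 7.0], [[0.002, 0.006, -0.001], 6.9]]
end [0.488  0.2711 0.1898] -234.66 17
[[[0.0, 0.0, 0.025], 0.0], [[0.0, 0.0, 0.025], 0.0], [[0.0, 0.0, 0.024], 0.0]]
end [0.488  0.2713 0.116 ] 125.3 3
[[[-0.0002, -0.0037, 0.0017], -6.4], [[-0.0003, -0.0036, 0.0017], -6.5], [[-0.0003, -0.0037, 0.0016], -6.4], [[-0.0003, -0.0037, 0.0016], -6.4], [[-0.0004, -0.0037, 0.0015], -6.4]]
[[[-0.0004, -0.0038, 0.0014], -6.5], [[-0.0004, -0.0038, 0.0013], -6.4], [[-0.0004, -0.0039, 0.0011], -6.4], [[-0.0004, -0.0039, 0.001], -6.5], [[-0.0004, -0.0039, 0.0008], -6.4]]
[[[-0.0004, -0.004, 0.0007], -6.4], [[-0.0003, -0.004, 0.0004], -6.4], [[-0.0003, -0.004, 0.0003], -6.5], [[-0.0002, -0.004, 0.0001], -6.4]]
end [0.4821 0.2231 0.0986] 215.3 14
```

apply_moves([
  [[0.0,0.0,-0.016],0.0],
  [[0.0,0.0,-0.03],0.0],
  [[0.0,0.0,-0.032],0.0],
  [[0.0,0.0,-0.027],0.0],
  [[-0.006,0.003,-0.002],6.9],
], hand=0.036)

```text
time_s: 15.95
tcp_pos: [0.4481, 0.2023, 0.1753]
ee_rot: [[-0.88, -0.474, 0.008], [-0.474, 0.88, 0.006], [-0.01, 0.001, -1.0]]
wrist_force: [1.0, 0.0, 0.4]
gripper_width: 0.303
gripper_force: 0.0
```

apply_moves([
  [[-0.006,0.003,-0.002],6.9],
  [[-0.005,0.004,-0.001],6.9],
  [[-0.005,0.005,-0.002],6.9],
  [[-0.004,0.005,-0.001],6.9],
  [[-0.004,0.006,-0.002],6.9],
])

```text
time_s: 16.37
tcp_pos: [0.4636, 0.2299, 0.1775]
ee_rot: [[-0.994, 0.113, -0.001], [0.113, 0.994, -0.0], [0.001, -0.001, -1.0]]
wrist_force: [0.0, 0.4, 0.0]
gripper_width: 0.411
gripper_force: 0.0
```

apply_moves([
  [[-0.003,0.006,-0.001],6.9],
  [[-0.002,0.007,-0.002],7.0],
  [[-0.001,0.007,-0.001],6.9],
  [[0.0,0.007,-0.002],7.0],
  [[0.0,0.007,-0.001],6.9],
])

```text
time_s: 16.78
tcp_pos: [0.4813, 0.2604, 0.1847]
ee_rot: [[-0.753, 0.658, -0.001], [0.658, 0.753, -0.0], [0.0, -0.001, -1.0]]
wrist_force: [0.1, -0.4, 1.2]
gripper_width: 0.413
gripper_force: 0.0
```

apply_moves([
  [[0.001,0.006,-0.002],7.0],
  [[0.002,0.006,-0.001],6.9],
  [[0,0,0],0],
  [[0,0,0],0],
  [[0,0,0],0],
])

```text
time_s: 17.2
tcp_pos: [0.5144, 0.2366, 0.1836]
ee_rot: [[-0.63, 0.775, -0.045], [0.773, 0.632, 0.056], [0.072, 0.001, -0.997]]
wrist_force: [-0.2, -0.4, -0.5]
gripper_width: 0.41
gripper_force: 0.0
```

```bash
python3 - <<'E'
from h import *
np.set_printoptions(precision=4,suppress=True)
L=[]
for i in range(3): p=imaging.capture("wrist");L.append(r.sense()["tcp_pos"])
s=r.sense();print(s["time_s"],np.mean(L,0),s["gripper_width"],s["joints"])
for d in models.place_of(p,"clip_post")[:1]: print(d["confidence"],px(d["at"]))
for f in(-.15,0,.15): print(f,proj(p,nestpt(NQ,[.064-.036*np.sin(f),.036*np.cos(f),.036])))
plan([(.488,.2713,.1158,125.3,.03)],np.mean(L,0),np.degrees(np.arctan2(s["ee_rot"][1][0],s["ee_rot"][0][0])))
E
```

```text
17.35 [0.5141 0.2371 0.184 ] 0.41248850279000604 [  38.8226   18.6543   -8.8087   -4.6215  -62.5617 -177.405 ]
0.94 [247.296 156.288]
-0.15 [255.7376 153.1637]
0 [249.285  152.0191]
0.15 [242.8858 151.9687]
[[[0.014, 0.0, 0.023], 1.3], [[0.014, 0.0, 0.023], 1.3], [[0.015, 0.0, 0.022], 1.4]]
end [0.4876 0.271  0.116 ] 125.29 3
```

apply_moves([
  [[0,0,0],-7],
  [[0,0,0],-7],
  [[0,0,0],-7],
  [[0,0,0],0],
  [[0,0,0],0],
])

```text
time_s: 17.82
tcp_pos: [0.5144, 0.2373, 0.1844]
ee_rot: [[-0.865, 0.499, -0.044], [0.497, 0.866, 0.057], [0.066, 0.027, -0.997]]
wrist_force: [-0.3, 0.1, -0.4]
gripper_width: 0.414
gripper_force: 0.0
```

```bash
cat >> h.py <<'E'
def plan2(wps,pos=None,R=None,nd=4):
    """wps (x,y,z,turn about tool z total deg, max step)"""
    s=r.sense();pos=np.array(s["tcp_pos"] if pos is None else pos,float);R=np.array(s["ee_rot"] if R is None else R)
    rows=[]
    for x,y,z,a,st in wps:
        t=np.array([x,y,z]);n=max(1,int(np.ceil(np.linalg.norm(t-pos)/st-1e-6)),int(np.ceil(abs(a)/7.15-1e-6)));da=round(a/n,1)
        for k in range(n,0,-1):
            d=np.round(R.T@(t-pos)/k,nd)+0.;rows.append([d.tolist(),da]);pos=pos+R@d
            R=R@cv2.Rodrigues(np.array([0,0,np.radians(da)]))[0]
    for i in range(0,len(rows),5): print(rows[i:i+5])
    print("end",pos.round(4),"xaxis yaw",round(np.degrees(np.arctan2(R[1,0],R[0,0])),1),len(rows));return pos,R
E
python3 - <<'E'
from h import *
plan2([(.488,.2713,.182,-155.2,.03)],nd=3)
E
```

```text
[[[0.002, 0.001, 0.0], -7.1], [[0.002, 0.001, 0.0], -7.1], [[0.002, 0.001, 0.0], -7.1], [[0.001, 0.001, 0.0], -7.1], [[0.001, 0.001, 0.0], -7.1]]
[[[0.001, 0.002, 0.0], -7.1], [[0.001, 0.002, 0.0], -7.1], [[0.001, 0.002, 0.0], -7.1], [[0.0, 0.002, 0.0], -7.1], [[0.0, 0.002, 0.0], -7.1]]
[[[0.0, 0.002, 0.0], -7.1], [[0.0, 0.002, 0.0], -7.1], [[-0.001, 0.002, 0.001], -7.1], [[-0.001, 0.002, 0.0], -7.1], [[-0.001, 0.002, 0.001], -7.1]]
[[[-0.001, 0.001, 0.0], -7.1], [[-0.001, 0.001, 0.001], -7.1], [[-0.001, 0.001, 0.0], -7.1], [[-0.002, 0.001, 0.001], -7.1], [[-0.002, 0.001, 0.0], -7.1]]
[[[-0.002, 0.0, 0.001], -7.1], [[-0.001, 0.0, 0.0], -7.1]]
end [0.4885 0.2712 0.1824] xaxis yaw -53.7 22
```

apply_moves([
  [[0.002,0.001,0.0],-7.1],
  [[0.002,0.001,0.0],-7.1],
  [[0.002,0.001,0.0],-7.1],
  [[0.001,0.001,0.0],-7.1],
  [[0.001,0.001,0.0],-7.1],
])

```text
time_s: 18.23
tcp_pos: [0.5084, 0.2445, 0.185]
ee_rot: [[-0.994, -0.102, -0.044], [-0.104, 0.993, 0.057], [0.038, 0.061, -0.997]]
wrist_force: [-0.5, 0.2, -0.5]
gripper_width: 0.413
gripper_force: 0.0
```

apply_moves([
  [[0.001,0.002,0.0],-7.1],
  [[0.001,0.002,0.0],-7.1],
  [[0.001,0.002,0.0],-7.1],
  [[0.0,0.002,0.0],-7.1],
  [[0.0,0.002,0.0],-7.1],
])

```text
time_s: 18.65
tcp_pos: [0.5021, 0.253, 0.1858]
ee_rot: [[-0.75, -0.66, -0.044], [-0.661, 0.748, 0.057], [-0.005, 0.071, -0.997]]
wrist_force: [-0.2, 0.4, 0.5]
gripper_width: 0.413
gripper_force: 0.0
```

apply_moves([
  [[0.0,0.002,0.0],-7.1],
  [[0.0,0.002,0.0],-7.1],
  [[-0.001,0.002,0.001],-7.1],
  [[-0.001,0.002,0.0],-7.1],
  [[-0.001,0.002,0.001],-7.1],
])

```text
time_s: 19.07
tcp_pos: [0.4954, 0.2614, 0.1847]
ee_rot: [[-0.227, -0.973, -0.043], [-0.973, 0.225, 0.057], [-0.045, 0.055, -0.997]]
wrist_force: [0.2, -0.6, 1.2]
gripper_width: 0.415
gripper_force: 0.0
```

apply_moves([
  [[-0.001,0.001,0.0],-7.1],
  [[-0.001,0.001,0.001],-7.1],
  [[-0.001,0.001,0.0],-7.1],
  [[-0.002,0.001,0.001],-7.1],
  [[-0.002,0.001,0.0],-7.1],
])

```text
time_s: 19.48
tcp_pos: [0.4898, 0.2682, 0.183]
ee_rot: [[0.38, -0.924, -0.044], [-0.923, -0.382, 0.057], [-0.069, 0.019, -0.997]]
wrist_force: [0.0, 0.3, -0.0]
gripper_width: 0.416
gripper_force: 0.0
```

apply_moves([
  [[-0.002,0.0,0.001],-7.1],
  [[-0.001,0.0,0.0],-7.1],
  [[0,0,0],0],
  [[0,0,0],0],
  [[0,0,0],0],
])

```text
time_s: 19.9
tcp_pos: [0.4887, 0.2708, 0.1824]
ee_rot: [[0.589, -0.807, -0.044], [-0.805, -0.591, 0.057], [-0.072, 0.002, -0.997]]
wrist_force: [0.2, 0.0, 0.2]
gripper_width: 0.412
gripper_force: 0.0
```

```bash
python3 - <<'E'
from h import *
np.set_printoptions(precision=4,suppress=True)
L=[]
for i in range(3): p=imaging.capture("wrist");L.append(r.sense()["tcp_pos"])
s=r.sense();print(s["time_s"],np.mean(L,0),s["gripper_width"],s["joints"],s["ee_rot"])
for d in models.place_of(p,"clip_post")[:1]: print(d["confidence"],px(d["at"]))
for f in(-.15,0,.15): print(f,proj(p,nestpt(NQ,[.064-.036*np.sin(f),.036*np.cos(f),.036])))
m=np.mean(L,0)
a=nestpt(NQ,[.064,.036,.024])
def P(f,rad=.036,z=.024): f=np.radians(f);return nestpt(NQ,[.064-rad*np.sin(f),rad*np.cos(f),z])
e,R=plan2([(a[0],a[1],a[2]+.001,0,.02)],m)
plan2([(*P(k*90/14),-90/14,.0099) for k in range(1,15)],e,R)
E
```

```text
20.05 [0.4888 0.2707 0.1823] 0.41404507010319946 [ 43.2133  17.8944 -10.2186  -4.6496 -61.575   -4.7122] [[ 0.5904 -0.8059 -0.0439]
 [-0.8039 -0.592   0.0566]
 [-0.0716  0.0018 -0.9974]]
0.74 [261.4784 199.1808]
-0.15 [257.9304 201.3677]
0 [264.2713 200.9373]
0.15 [270.5194 199.5311]
[[[0.001, 0.0, 0.0169], 0.0], [[0.0009, 0.0001, 0.0168], 0.0], [[0.001, 0.0, 0.0169], 0.0], [[0.0009, 0.0001, 0.0168], 0.0]]
end [0.4879 0.2714 0.1148] xaxis yaw -53.7 4
[[[0.0004, 0.0036, 0.0027], -6.4], [[0.0003, 0.0037, 0.0017], -6.4], [[0.0004, 0.0037, 0.0015], -6.4], [[0.0004, 0.0037, 0.0015], -6.4], [[0.0004, 0.0038, 0.0014], -6.4]]
[[[0.0004, 0.0038, 0.0012], -6.4], [[0.0004, 0.0039, 0.0011], -6.4], [[0.0004, 0.0039, 0.0009], -6.4], [[0.0004, 0.004, 0.0008], -6.4], [[0.0003, 0.0039, 0.0005], -6.4]]
[[[0.0003, 0.004, 0.0004], -6.4], [[0.0003, 0.0041, 0.0002], -6.4], [[0.0003, 0.004, 0.0], -6.4], [[0.0002, 0.004, -0.0002], -6.4]]
end [0.4821 0.2231 0.0986] xaxis yaw 35.9 14
```

apply_moves([
  [[0.001,0.0,0.017],0.0],
  [[0.001,0.0,0.017],0.0],
  [[0.001,0.0,0.017],0.0],
  [[0.001,0.0,0.017],0.0],
  [[0,0,0],0],
])

```text
time_s: 20.52
tcp_pos: [0.4862, 0.2699, 0.1108]
ee_rot: [[0.59, -0.806, -0.05], [-0.804, -0.592, 0.053], [-0.072, 0.009, -0.997]]
wrist_force: [-0.5, -0.4, -1.4]
gripper_width: 0.416
gripper_force: 0.0
```

apply_moves([
  [[0,0,0],0],
  [[0,0,0],0],
], hand=0.022)

```text
time_s: 20.68
tcp_pos: [0.4889, 0.2718, 0.1152]
ee_rot: [[0.592, -0.805, -0.042], [-0.803, -0.594, 0.057], [-0.071, 0.0, -0.997]]
wrist_force: [0.0, 0.1, 0.7]
gripper_width: 0.331
gripper_force: 0.0
```

Now the arc.

apply_moves([
  [[0.0004,0.0036,0.0027],-6.4],
  [[0.0003,0.0037,0.0017],-6.4],
  [[0.0004,0.0037,0.0015],-6.4],
  [[0.0004,0.0037,0.0015],-6.4],
  [[0.0004,0.0038,0.0014],-6.4],
])

```text
time_s: 21.1
tcp_pos: [0.4785, 0.2581, 0.1069]
ee_rot: [[0.931, -0.363, -0.04], [-0.361, -0.931, 0.06], [-0.059, -0.042, -0.997]]
wrist_force: [-0.1, 1.4, -0.3]
gripper_width: 0.255
gripper_force: 0.7
```

apply_moves([
  [[0.0004,0.0038,0.0012],-6.4],
  [[0.0004,0.0039,0.0011],-6.4],
  [[0.0004,0.0039,0.0009],-6.4],
  [[0.0004,0.004,0.0008],-6.4],
  [[0.0003,0.0039,0.0005],-6.4],
])

```text
time_s: 21.52
tcp_pos: [0.4769, 0.2387, 0.1011]
ee_rot: [[0.982, 0.185, -0.041], [0.187, -0.981, 0.059], [-0.029, -0.066, -0.997]]
wrist_force: [-0.4, 1.7, -1.1]
gripper_width: 0.252
gripper_force: 0.7
```

apply_moves([
  [[0.0003,0.004,0.0004],-6.4],
  [[0.0003,0.004,0.0002],-6.4],
  [[0.0003,0.004,0.0],-6.4],
  [[0.0002,0.004,0],-6.4],
  [[0,0,0],0],
])

```text
time_s: 21.93
tcp_pos: [0.4833, 0.2234, 0.0991]
ee_rot: [[0.808, 0.587, -0.042], [0.589, -0.806, 0.058], [0.0, -0.072, -0.997]]
wrist_force: [-0.2, 0.1, -0.3]
gripper_width: 0.256
gripper_force: 0.0
```

```bash
python3 - <<'E'
from h import *
np.set_printoptions(precision=4,suppress=True)
L=[]
for i in range(3): p=imaging.capture("top");L.append(r.sense()["tcp_pos"])
q=imaging.capture("side");s=r.sense();m=np.mean(L,0);print(s["time_s"],m,s["gripper_width"],s["wrist_force"])
print("tcp in nest",nestR(NQ[2]).T@(m-[NQ[0],NQ[1],.065]))
for n,p in(("side",q),("top",p)):
    for d in models.place_of(p,"clip_post")[:1]: print(n,d["confidence"],px(d["at"]))
    for f in(0,1.2,1.57): print(f,proj(p,nestpt(NQ,[.064-.036*np.sin(f),.036*np.cos(f),.036])))
E
```

```text
22.1333 [0.4832 0.2236 0.0989] 0.2562886382340764 [0.4285 0.4331 0.1968]
tcp in nest [ 0.0292 -0.0002  0.0238]
side 0.39 [211.0976 154.4832]
0 [208.3095 145.3238]
1.2 [207.3082 154.3572]
1.57 [210.0581 155.9556]
0 [170.1663 211.8355]
1.2 [182.2207 215.9676]
1.57 [186.0052 214.2493]
```

apply_moves([
  [[0,0,0],0],
  [[0,0,0],0],
  [[0,0,0],0],
  [[0,0,0],0],
], hand=0.0115)

```text
time_s: 22.57
tcp_pos: [0.4822, 0.2232, 0.0977]
ee_rot: [[0.809, 0.586, -0.044], [0.588, -0.807, 0.056], [-0.003, -0.072, -0.997]]
wrist_force: [-1.5, -0.2, 0.2]
gripper_width: 0.142
gripper_force: 0.5
```

apply_moves([
  [[0,0,0],0],
  [[0,0,0],0],
  [[0,0,0],0],
  [[0,0,0],0],
], hand=0.036)

```text
time_s: 22.9
tcp_pos: [0.4826, 0.2232, 0.0978]
ee_rot: [[0.809, 0.586, -0.044], [0.588, -0.807, 0.057], [-0.002, -0.071, -0.997]]
wrist_force: [-0.0, -0.1, -0.5]
gripper_width: 0.354
gripper_force: 0.0
```

apply_moves([
  [[0,0,-0.005],0],
  [[0,0,-0.015],0],
  [[0,0,-0.02],0],
  [[0,0,-0.03],0],
  [[0,0,-0.03],0],
])

```text
time_s: 23.32
tcp_pos: [0.4865, 0.2171, 0.1985]
ee_rot: [[0.809, 0.586, -0.045], [0.588, -0.807, 0.055], [-0.004, -0.071, -0.997]]
wrist_force: [1.6, 0.7, 0.2]
gripper_width: 0.41
gripper_force: 0.0
```

apply_moves([
  [[0.012,0,-0.03],0],
  [[0.012,0,-0.02],0],
  [[0.012,0,0],0],
  [[0,0,0],0],
  [[0,0,0],0],
])

```text
time_s: 23.73
tcp_pos: [0.5179, 0.2358, 0.2471]
ee_rot: [[0.809, 0.586, -0.045], [0.588, -0.807, 0.056], [-0.003, -0.072, -0.997]]
wrist_force: [-0.1, 0.8, 0.4]
gripper_width: 0.413
gripper_force: 0.0
```

```bash
python3 - <<'E'
from h import *
np.set_printoptions(precision=4,suppress=True)
s=r.sense();print(s["time_s"],s["tcp_pos"],s["gripper_width"],s["wrist_force"])
l=[]
for n in("wrist","top","side"):
    p=imaging.capture(n)
    for d in models.place_of(p,"clip_post")[:1]: print(n,d["confidence"],px(d["at"]));l.append(ray(p,px(d["at"])))
    for f in(1.37,1.57,1.77): print("  ",f,proj(p,nestpt(NQ,[.064-.036*np.sin(f),.036*np.cos(f),.036])))
    f=p["frame"].astype(int);m=(f[...,2]>110)&(f[...,1]<70)&(f[...,0]<70);m[:, 350:]=0;ys,xs=np.nonzero(m);print("  red",len(xs),np.median(xs) if len(xs) else 0,np.median(ys) if len(xs) else 0)
    for d in models.cut_out(p,"ring")[:1]: e=np.array(d["extent"])*[512,384,512,384];print("  ring",round(d["confidence"],2),e[:2].round(1),(e[:2]+e[2:]).round(1))
    a=np.linspace(0,6.28,60);Q=np.array([proj(p,nestpt(NQ,[.031*np.cos(x),.031*np.sin(x),z])) for x in a for z in(0,.009)]);print("  ring model",Q.min(0).round(1),Q.max(0).round(1))
if len(l)>1: X=tri(l);print(X,nestR(NQ[2]).T@(X-[NQ[0],NQ[1],.065]))
E
```

```text
23.7333 [0.5179 0.2358 0.2471] 0.4130541562965869 [-0.1372  0.7527  0.4129]
wrist 0.81 [254.8224 220.992 ]
   1.37 [247.8834 220.0095]
   1.57 [254.61   220.7404]
   1.77 [261.3281 220.5091]
  red 157 254.0 211.0
  ring 0.79 [234.  200.4] [281.9 234.7]
  ring model [231.  196.7] [282.9 239. ]
top 0.51 [189.5936 217.1136]
   1.37 [184.0388 215.344 ]
   1.57 [186.0052 214.2493]
   1.77 [187.713 212.806]
  red 91 89.0 157.0
  ring model [180.8 209.6] [199.8 228.3]
side 0.52 [213.8112 154.9056]
   1.37 [208.4181 155.2124]
   1.57 [210.0581 155.9556]
   1.77 [211.9978 156.3824]
  red 201 128.0 134.0
  ring 0.63 [198.6 162.3] [216.4 175.2]
  ring model [197.5 161.2] [218.2 178.3]
[0.4782 0.2138 0.1112] [ 0.0256 -0.0053  0.0391]
```

```bash
python3 -c "
from station import r
print(r.finish_job())"
```

```text
the job is handed in; nothing more can be done
None
```

I handed the job in at about 24 s. The ring is in the cavity, and a roughly 14 N press on its rim met solid contact within about 1 mm of fully home. The wrist camera shows the clip over the rim, pointing at the cavity's centre. The gripper is clear of everything, and I did not touch the tape roll or the nozzles.

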